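# Present a sample tube to the bench scanner

### The job

Scan the purple-capped tube: lift it straight up out of the green rack until it is clear, then lay it over to level and hold it still with the middle of its label about 6 cm above the centre of the scanner's glass. Do not touch the scanner, and leave the other tubes and everything else where they are. Finish while still holding the tube there.

Things in the scene. Friction and masses are not known exactly. Their poses are not given: they have to be found in the camera images.
- tube_purple: The tube to scan, with the PURPLE push cap: clear, 13 mm diameter, 106 mm long, 18 g. Origin at the centre of its foot (bottom end), z from foot to cap. Stands upright and loose in the rack, foot 4 mm above the bench, so the cap spans heights 88 to 110 mm, clear above the rack top. The next tubes are 60 mm or more away along the rack (its y) and at most one row apart across it.
- tube_purple_label (a point): Middle of the purple tube's label, on the tube's axis, 46 mm from the foot; axes as the tube's. The white label wraps right round the tube from 18 to 76 mm; its black code bars are rings, so it reads from any side.
- tube_purple_cap (a point): Middle of the hard purple cap, on the tube's axis, 95 mm from the foot (49 mm from the label's middle): the place to grip; axes as the tube's. The cap is 17 mm in diameter, from 84 to 106 mm above the foot.
- tube_red: Red-capped tube, same size and form as the purple one, upright in the same rack, not to be disturbed. Origin at its foot, z up to the cap.
- tube_mint: Pale-green-capped tube, same size and form as the purple one, upright in the same rack, not to be disturbed. Origin at its foot, z up to the cap.
- tube_gold: Yellow-capped tube, same size and form as the purple one, upright in the same rack, not to be disturbed. Origin at its foot, z up to the cap.
- rack: Green tube rack fixed to the bench, 87 mm (its x) by 210 mm (its y), top at 72 mm: floor at 4 mm, grids at 36 to 40 and 68 to 72 mm, 4 x 10 square places of 15.5 mm at 20.5 mm pitch; tubes have 2.5 mm play and lift straight out. Origin: centre of underside; x across (away from the robot at yaw 0), y along, z up. It may stand left or right, the scanner on the other side.
- scanner: Black counter-top code scanner fixed to the bench, 135 mm (its x) by 115 mm (its y) by 73 mm high, flat top. A dark glass 84 by 70 mm with a star of red aiming lines lies in the middle of the top and looks straight up. Origin at the centre of its underside, z up.
- scanner_glass (a point): Centre of the scanner's glass, 72.5 mm above the bench; z points straight up out of the glass.
- specimen_cup: Bystander: white specimen cup with a yellow screw lid, 69 mm diameter, 70 mm high, beyond rack and scanner. Origin at the centre of its underside.
- label_roll: Bystander: roll of white labels standing on its flat end, 72 mm diameter, 40 mm high, beyond rack and scanner to the right. Origin at the centre of its underside.
- marker: Bystander: white marker pen with a blue cap lying on the bench beyond rack and scanner to the left, 132 mm long, 14 mm thick. Origin under its middle, x along the pen.
Mind the look-alikes: they are no part of the job. Leave any pink look-alike of the tube_purple alone.

How it is judged:
By the outcome, as a careful person would: the job done as asked, in the order asked, and still so for the second after the job is handed in, while the arm keeps its last pose, push and grip.
It also fails if it takes over 35 s, if anything falls off the work surface, if the arm or the gripper's body presses on something with over 40 N, if the wrist force passes 120 N, or if a joint passes its speed limit or range.

### The arm

A 6-joint arm with a two-finger parallel gripper is mounted at the origin on the work surface. World frame = base frame: x ahead of the robot, y to its left, z up, the work surface at z = 0. Lengths are in mm, angles in rad, forces in N, time in s.
With the tool pointing down it reaches from about 250 to 725 mm from the base axis. Payload 4 kg.
Tool frame: the origin (TCP) lies midway between the tips of the shut fingers; the grasp point (between the pads) lies 19 mm behind it; z points along the fingers, y is the line along which they close (so a half turn about z gives the same grasp; the last joint's range is limited). The gripper opens to 85 mm and grips with 20 to 120 N. Pads are 22 mm wide; open, the fingers measure 114 mm over their backs; the gripper's body (76 mm by 85 mm) begins 54 mm behind the grasp point. The pads swing forward as they close: fully open they stand 13 mm farther back than shut.
Start: joints at [1.105, 0.241, 0.005, 1.335, 0, 1.571], TCP at [224.567, 446.732, 231.306] pointing down, gripper open.
Joint ranges: [-2.72, 2.72], [-1.05, 1.87], [-1.09, 1.28], [-1.99, 2.15], [-1.42, 1.44], [-3.14, 3.14]. Speed limits (rad/s): [2.79, 2.79, 3.14, 3.14, 3.14, 3.14].

### API

Orientations are given as a 3x3 rotation matrix whose columns are the frame's x, y, z axes.
In Python, from rig import ctrl, eyes, finish_job gives the robot as it stands.
- The arm moves only by the tool carry_out, never from a script. Its argument "series" is one flat list of numbers, 7 for each row, row after row: the shift along the tool's x, y, z in m, then the turn, a rotation vector about the tool's x, y, z in rad, then the opening, from 0 (shut) to 1 (fully open). In form: [x, y, z, ax, ay, az, hand, x, y, z, ax, ay, az, hand, ...]. A call has 1 to 12 rows; each row is the pose to reach, as a shift and turn from the pose commanded when the call began, along the tool's axes at that moment; what a row does not reach only later rows make up. A row lasts 1/12 s, in which the tool goes at most 41.7 mm and 7.16 degrees, less where a joint would pass 70% of its speed; a pose out of reach is approached as far as the arm can. A call with a gripper value outside its range is refused whole. The fingers move at their own pace and stop on an object; "squeeze" is the grip in N (left out, the last holds). Time passes only in rows, so rows that repeat a pose let the fingers close. It gives the time, the measured TCP pose, the force, the opening and the grip force at its end, in the units of the state.
- ctrl.observe(): the state, without advancing time (a new reading comes with each control period).
- eyes.get_image(name): name is "scene" or "top"; returns a dict with "pixels" (400x640x3 uint8, blue, green, red), "z_map" (400x640 float32, mm along the optical axis (not along the pixel's ray), 0 where there is no reading), "vertical_fov" (degrees; the focal length in pixels is half the picture's height over the tangent of half this angle, whatever the lens; pixels are square), "cx", "cy" (the principal point, pixels), "R" (3x3) and "t" (3): a world point X has camera coordinates R X + t. Camera axes: x right, y down, z forward; pixel columns grow to the right and rows downward; lengths in mm; the calibration is good to about 2 mm. A picture is of the moment at which its call begins.
- finish_job(): hands the job in; it is judged then, once.
Trained networks look in a picture, given as the dict that the camera call returned (one of the last four; its "shot" number tells which), for a name from the list of things; names that differ only in an ending like _2 or _b are one class to them, and where a whole thing is asked for, a point or a joint stands for the part that bears it (a point fixed in the world has none). Each returns a list of dicts, best first, with "score" (0 to 1); they miss things now and then, are a little off and sometimes report something else, mostly with a low value. They report only what shows in the picture. A call takes as long as a camera call. They do not tell look-alikes from the thing itself.
- eyes.boxes_of(picture, thing): "box" ([left, top, width, height] in pixels, round what is visible of it).
The state is a dict: "t": time; "joint_pos": joint angles; "joint_vel": joint speeds; "effort": joint torques, N m; "eef_pos": TCP position; "ee_rot": TCP orientation; "wrist_force": force on the tool from outside, world axes, zero at the start; "moment": the same for the moment, N m; "opening": opening from 0.0 (shut) to 1.0 (fully open); "grip_force": force on a finger pad.
Only numpy, scipy, OpenCV 4.12 (cv2) and the standard library are available. Lean on these libraries where they do the work, as an engineer would, in place of code of your own. Each camera call takes 0.05 s, during which the arm holds its last target. There are 200 camera calls.

## Working session

There is one attempt and no reset: what is moved stays moved. The work goes in short steps, Python scripts to look and compute and a tool call to move; the robot and the scene stay as the last step left them, time stands still between calls to the robot, and variables do not carry over. Pictures are saved under pics/ and viewed, at most 10 in all, crops included, and the job is handed in when it is done.

Besides the shell and the picture viewer there is one more tool, called after "Emit:" as name(argument=value, ...) on one line, values as JSON. carry_out: Moves the arm, as the interface text tells. Its arguments: {"type":"object","properties":{"series":{"type":"array"},"squeeze":{"type":"number"}},"required":["series"]}

```bash
mkdir -p pics; cat > h.py <<'E'
import numpy as np,cv2
from rig import ctrl,eyes,finish_job
def P(im,u,v,z=None,d=None):
    f=200/np.tan(np.radians(im["vertical_fov"])/2)
    r=np.array([(u-im["cx"])/f,(v-im["cy"])/f,1.]);R=np.array(im["R"]);t=np.array(im["t"])
    c=-R.T@t; w=R.T@r
    if z is not None: d=(z-c[2])/w[2]
    elif d is None: d=im["z_map"][int(v),int(u)]
    return c+w*d
E
python3 - <<'E'
from h import *
for n in("scene","top"):
    im=eyes.get_image(n);cv2.imwrite(f"pics/{n}0.png",im["pixels"])
    print(n,-np.array(im["R"]).T@im["t"],im["vertical_fov"])
    for k in("tube_purple","tube_purple_cap","scanner","rack","tube_red","tube_mint","tube_gold"):
        print(k,[(np.round(b["box"]).tolist(),round(b["score"],2)) for b in eyes.boxes_of(im,k)])
s=ctrl.observe();print(s["eef_pos"],s["ee_rot"],s["t"])
E
```

```text
scene [1126.60266124 -121.03791045  923.11591683] 44.959139814217444
tube_purple [([219.0, 196.0, 13.0, 29.0], 0.76), ([208.0, 156.0, 3.0, 23.0], 0.69), ([193.0, 202.0, 11.0, 35.0], 0.67), ([388.0, 198.0, 28.0, 52.0], 0.31)]
tube_purple_cap [([188.0, 202.0, 13.0, 32.0], 0.66), ([221.0, 195.0, 8.0, 29.0], 0.53), ([206.0, 157.0, 10.0, 23.0], 0.5)]
scanner [([355.0, 128.0, 57.0, 68.0], 0.61)]
rack [([144.0, 152.0, 105.0, 57.0], 0.78)]
tube_red [([231.0, 162.0, 15.0, 33.0], 0.47), ([304.0, 219.0, 32.0, 41.0], 0.26)]
tube_mint [([142.0, 153.0, 109.0, 58.0], 0.69)]
tube_gold [([143.0, 158.0, 13.0, 18.0], 0.66)]
top [ 519.85633583   -4.11948885 1067.72446838] 53.51903122135082
tube_purple [([414.0, 190.0, 11.0, 7.0], 0.63), ([401.0, 236.0, 5.0, 9.0], 0.48), ([386.0, 195.0, 15.0, 6.0], 0.39)]
tube_purple_cap [([402.0, 239.0, 6.0, 4.0], 0.51), ([413.0, 190.0, 9.0, 8.0], 0.51), ([222.0, 196.0, 62.0, 61.0], 0.46), ([386.0, 198.0, 12.0, 2.0], 0.39)]
scanner [([222.0, 196.0, 54.0, 62.0], 0.93), ([362.0, 211.0, 96.0, 49.0], 0.67)]
rack [([365.0, 211.0, 94.0, 47.0], 0.74), ([452.0, 246.0, 6.0, 3.0], 0.29)]
tube_red [([374.0, 226.0, 11.0, 10.0], 0.5), ([402.0, 239.0, 6.0, 4.0], 0.29)]
tube_mint [([427.0, 231.0, 6.0, 5.0], 0.57)]
tube_gold [([450.0, 244.0, 7.0, 6.0], 0.42)]
[224.541226   446.74520318 231.32676611] [[-8.93485453e-01  4.49092135e-01 -5.55555804e-06]
 [ 4.49092134e-01  8.93485453e-01  2.42829729e-05]
 [ 1.58691024e-05  1.92015257e-05 -1.00000000e+00]] 0.8
```

View pics/top0.png

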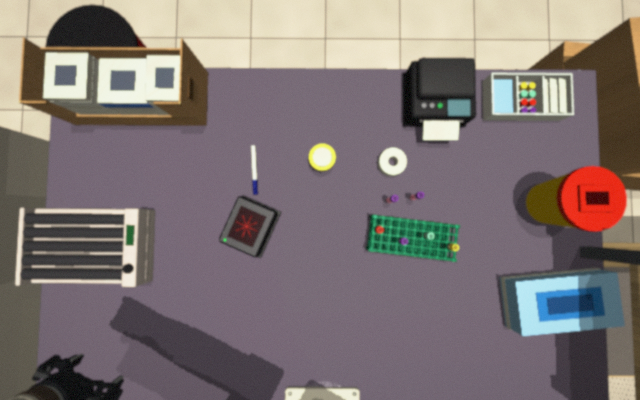

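View pics/scene0.png

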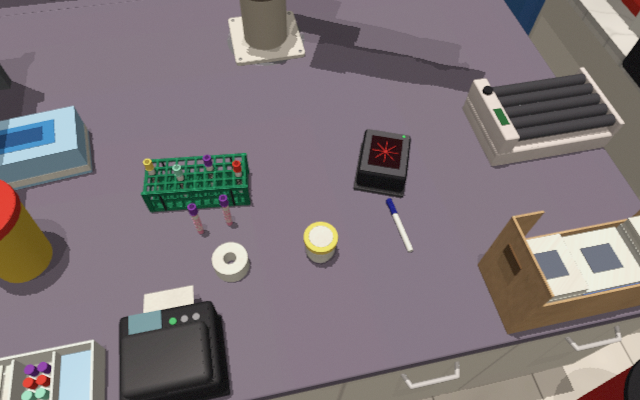

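The top view shows the scanner at about (248,227), the rack at about (413,238), and the caps in the rack: red (379,230), purple (403,241), mint (431,236) and gold (455,247). Two pink look-alikes stand behind the rack at (391,199) and (418,196).

```bash
python3 - <<'E'
from h import *
tiles=[]
boxes={"top":{"pur":(395,232,412,249),"red":(371,222,387,238),"mint":(424,228,438,243),"gold":(448,240,462,254),"star":(232,208,265,245)},
"scene":{"pur":(199,150,216,172),"red":(230,155,246,180),"star":(370,135,403,170)}}
for n in("scene","top"):
    im=eyes.get_image(n);px=im["pixels"];hsv=cv2.cvtColor(px,cv2.COLOR_BGR2HSV).astype(int)
    H,S,V=hsv[...,0],hsv[...,1],hsv[...,2]
    M={"pur":(H>128)&(H<160)&(S>90),"red":((H<8)|(H>172))&(S>130),"mint":(H>60)&(H<100)&(S<120)&(V>130),"gold":(H>18)&(H<35)&(S>110),"star":((H<10)|(H>170))&(S>130)&(V>90)}
    for k,(a,b,c,d) in boxes[n].items():
        m=np.zeros_like(V,bool);m[b:d,a:c]=M[k][b:d,a:c];ys,xs=np.nonzero(m)
        if not len(xs):print(n,k,"none");continue
        u,v=xs.mean(),ys.mean();z=72.5 if k=="star" else (110 if n=="top" else 102)
        print(n,k,len(xs),(xs.min(),xs.max(),ys.min(),ys.max()),np.round([u,v],1),np.round(P(im,u,v,z),1))
        if k=="star": print(" bbox mid",np.round(P(im,(xs.min()+xs.max())/2,(ys.min()+ys.max())/2,z),1), "depth",P(im,u,v))
    if n=="top":
        g=((H>62)&(H<90)&(S>130)).astype(np.uint8);g[:200]=0;g[:,:355]=0;g[270:]=0;g[:,470:]=0
        r=cv2.minAreaRect(cv2.findNonZero(g));c=cv2.boxPoints(r)
        print("rack",[np.round(P(im,*p,72)[:2]).tolist() for p in c])
        x=cv2.resize(px[180:270,360:470],None,fx=5,fy=5,interpolation=cv2.INTER_CUBIC);cv2.imwrite("pics/ct.png",x)
    else: cv2.imwrite("pics/cs.png",cv2.resize(px[140:245,135:255],None,fx=5,fy=5,interpolation=cv2.INTER_CUBIC))
E
```

```text
scene pur 81 (np.int64(203), np.int64(211), np.int64(155), np.int64(166)) [207.2 160.3] [ 481.3 -195.5  102. ]
scene red 83 (np.int64(232), np.int64(240), np.int64(161), np.int64(172)) [236.4 166.1] [ 508.8 -137.   102. ]
scene star 137 (np.int64(372), np.int64(397), np.int64(141), np.int64(161)) [384.4 151. ] [510.8 190.2  72.5]
 bbox mid [511.  190.4  72.5] depth [511.54285383 189.85456331  73.54152821]
top pur 37 (np.int64(400), np.int64(407), np.int64(238), np.int64(243)) [403.4 240.7] [ 480.8 -193.4  110. ]
top red 39 (np.int64(376), np.int64(383), np.int64(226), np.int64(232)) [379.1 229.3] [ 507.8 -135.1  110. ]
top mint 52 (np.int64(427), np.int64(434), np.int64(232), np.int64(239)) [430.3 235.2] [ 494.2 -258.3  110. ]
top gold 60 (np.int64(449), np.int64(458), np.int64(244), np.int64(250)) [453.7 246.8] [ 466.9 -314.1  110. ]
top star 167 (np.int64(236), np.int64(256), np.int64(215), np.int64(236)) [246.3 226.1] [513.3 191.9  72.5]
 bbox mid [514.7 192.6  72.5] depth [513.28809725 191.69463182  73.31770397]
rack [[456.0, -107.0], [544.0, -118.0], [519.0, -341.0], [430.0, -329.0]]
```

View pics/ct.png

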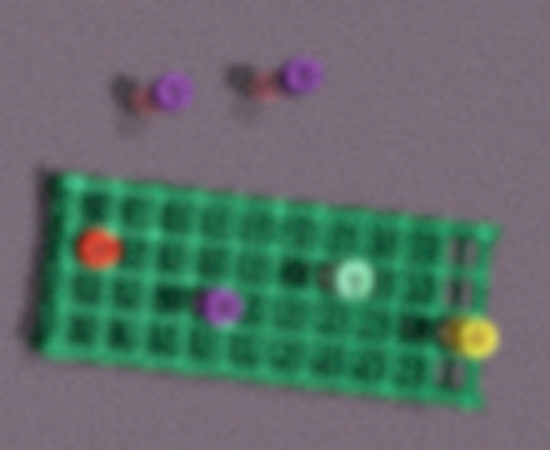

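View pics/cs.png

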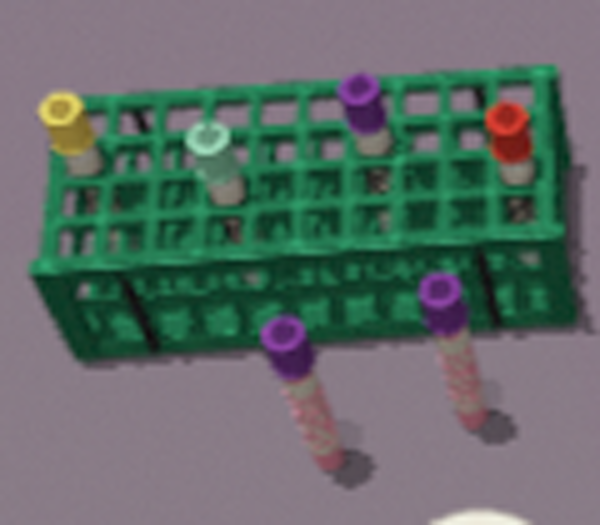

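Purple is at about (481,-194.5), its row is free across the rack, and the glass centre is at about (512,191). Moving above the purple tube.

Emit:
carry_out(series=[-0.04,-0.035,0.003,0,0,0.1,0.6,-0.08,-0.07,0.005,0,0,0.2,0.6,-0.12,-0.106,0.008,0,0,0.3,0.6,-0.16,-0.141,0.01,0,0,0.4,0.6,-0.2,-0.177,0.012,0,0,0.5,0.6,-0.228,-0.202,0.014,0,0,0.6,0.6,-0.256,-0.227,0.016,0,0,0.7,0.6,-0.284,-0.251,0.018,0,0,0.8,0.6,-0.312,-0.276,0.02,0,0,0.9,0.6,-0.34,-0.301,0.022,0,0,1.0,0.6,-0.368,-0.326,0.024,0,0,1.1,0.6,-0.396,-0.35,0.026,0,0,1.222,0.6])

```text
t: 1.9
eef_pos: [410.5, -19.0, 207.2]
ee_rot: [[0.122, 0.992, 0.001], [0.992, -0.122, 0.0], [0.0, 0.001, -1.0]]
wrist_force: [0.3, 0.7, 0.1]
opening: 0.598
grip_force: 0.0
```

```bash
cat >> h.py <<'E'
def goto(p,yaz=None,Rt=None):
    from scipy.spatial.transform import Rotation as Q
    s=ctrl.observe();R=np.array(s["ee_rot"])
    if Rt is None:
        y=np.array([np.cos(yaz),np.sin(yaz),0]);z=np.array([0,0,-1.]);Rt=np.c_[np.cross(y,z),y,z]
    print("t",s["t"],"pos",np.round(s["eef_pos"],1),"q",np.round(s["joint_pos"],2),"open",round(s["opening"],3),"grip",s["grip_force"],"F",np.round(s["wrist_force"],1))
    print("shift",np.round(R.T@(np.array(p)-s["eef_pos"])/1000,4),"rot",np.round(Q.from_matrix(R.T@Rt).as_rotvec(),4))
E
python3 -c "
from h import *
goto([481,-194.5,200],-0.117)"
```

```text
t 1.9 pos [410.5 -19.  207.2] q [-0.05  0.08 -0.26  1.24  0.    1.65] open 0.598 grip 0.0 F [0.3 0.7 0.1]
shift [-0.1656  0.0914  0.0072] rot [ 0.0011 -0.0003 -0.0056]
```

Emit:
carry_out(series=[-0.033,0.018,0.001,0,0,0,0.6,-0.066,0.036,0.003,0,0,0,0.6,-0.099,0.055,0.004,0,0,0,0.6,-0.132,0.073,0.006,0,0,0,0.6,-0.155,0.085,0.007,0,0,0,0.6,-0.1656,0.0914,0.007,0,0,0,0.6,-0.1656,0.0914,0.007,0,0,0,0.6,-0.1656,0.0914,0.007,0,0,0,0.6])

```text
t: 2.57
eef_pos: [481.3, -191.9, 199.5]
ee_rot: [[0.118, 0.993, -0.001], [0.993, -0.118, 0.001], [0.001, -0.001, -1.0]]
wrist_force: [-0.3, -0.5, 0.2]
opening: 0.596
grip_force: 0.0
```

```bash
python3 -c "
from h import *
goto([481,-194.5,81],-0.117)
im=eyes.get_image('scene');cv2.imwrite('pics/s1.png',cv2.resize(im['pixels'][60:240,120:300],None,fx=3,fy=3,interpolation=cv2.INTER_CUBIC))"
```

```text
t 2.5667 pos [ 481.3 -191.9  199.5] q [-0.38  0.29 -0.01  1.27  0.    1.31] open 0.596 grip 0.0 F [-0.3 -0.5  0.2]
shift [-2.700e-03  1.000e-04  1.185e-01] rot [-0.0011 -0.0009 -0.0009]
```

View pics/s1.png

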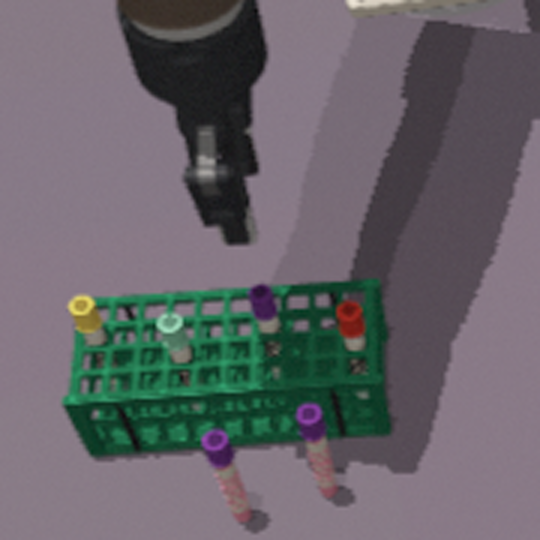

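The gripper hangs over the purple cap, which is at (263,303) in this crop, and nothing is in the way. Descending to grip the middle of the cap.

Emit:
carry_out(series=[-0.0027,0,0.02,0,0,0,0.6,-0.0027,0,0.045,0,0,0,0.6,-0.0027,0,0.07,0,0,0,0.6,-0.0027,0,0.09,0,0,0,0.6,-0.0027,0,0.105,0,0,0,0.6,-0.0027,0,0.115,0,0,0,0.6,-0.0027,0,0.1185,0,0,0,0.6,-0.0027,0,0.1185,0,0,0,0.6])

```text
t: 3.28
eef_pos: [480.8, -193.6, 81.1]
ee_rot: [[0.115, 0.993, -0.001], [0.993, -0.115, 0.001], [0.0, -0.001, -1.0]]
wrist_force: [0.0, -0.3, -0.1]
opening: 0.602
grip_force: 0.0
```

Emit:
carry_out(series=[0,0,0,0,0,0,0.4,0,0,0,0,0,0,0.3,0,0,0,0,0,0,0.2,0,0,0,0,0,0,0.1,0,0,0,0,0,0,0,0,0,0,0,0,0,0,0,0,0,0,0,0,0,0,0,0,0,0,0,0], squeeze=40)

```text
t: 3.95
eef_pos: [481.5, -195.0, 82.6]
ee_rot: [[0.117, 0.993, 0.001], [0.993, -0.117, -0.001], [-0.001, 0.001, -1.0]]
wrist_force: [-2.1, 1.0, 5.4]
opening: 0.184
grip_force: 38.9
```

```bash
python3 -c "
from h import *
goto([481,-194.5,221],-0.117)"
```

```text
t 3.95 pos [ 481.5 -195.    82.6] q [-0.38  0.39 -0.19  0.99 -0.    1.3 ] open 0.184 grip 38.87349843978882 F [-2.1  1.   5.4]
shift [ 0.0004 -0.0004 -0.1384] rot [ 0.0011  0.0005 -0.0004]
```

Emit:
carry_out(series=[0,0,-0.008,0,0,0,0,0,0,-0.02,0,0,0,0,0,0,-0.035,0,0,0,0,0,0,-0.05,0,0,0,0,0,0,-0.065,0,0,0,0,0,0,-0.08,0,0,0,0,0,0,-0.095,0,0,0,0,0,0,-0.11,0,0,0,0,0,0,-0.125,0,0,0,0,0,0,-0.14,0,0,0,0,0,0,-0.145,0,0,0,0,0,0,-0.145,0,0,0,0])

```text
t: 4.95
eef_pos: [482.4, -195.2, 228.4]
ee_rot: [[0.117, 0.993, 0.004], [0.993, -0.117, -0.001], [-0.001, 0.004, -1.0]]
wrist_force: [1.4, 0.8, -0.1]
opening: 0.187
grip_force: 39.2
```

```bash
python3 -c "
from h import *
goto([440,60,270],0.135)
im=eyes.get_image('scene');cv2.imwrite('pics/s2.png',cv2.resize(im['pixels'][40:240,120:300],None,fx=3,fy=3,interpolation=cv2.INTER_CUBIC))"
```

```text
t 4.95 pos [ 482.4 -195.2  228.4] q [-0.38  0.28  0.05  1.34  0.    1.3 ] open 0.187 grip 39.21296417713165 F [ 1.4  0.8 -0.1]
shift [ 0.2484 -0.0718 -0.0422] rot [ 0.004   0.0015 -0.2521]
```

View pics/s2.png

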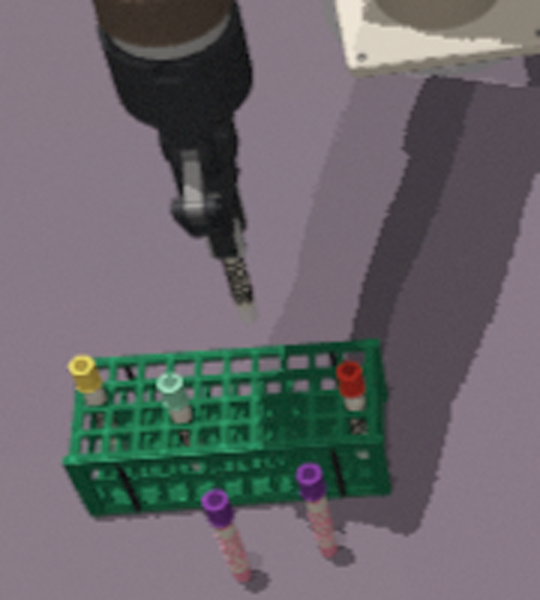

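The tube is held and its foot is clear above the rack; the other tubes have not moved. Moving to free space between the rack and the scanner.

Emit:
carry_out(series=[0.012,-0.003,-0.01,0,0,-0.01,0,0.035,-0.009,-0.02,0,0,-0.03,0,0.065,-0.018,-0.03,0,0,-0.06,0,0.095,-0.027,-0.035,0,0,-0.09,0,0.125,-0.036,-0.04,0,0,-0.12,0,0.155,-0.045,-0.042,0,0,-0.15,0,0.185,-0.054,-0.042,0,0,-0.18,0,0.212,-0.062,-0.042,0,0,-0.21,0,0.232,-0.068,-0.042,0,0,-0.24,0,0.244,-0.071,-0.042,0,0,-0.252,0,0.248,-0.072,-0.042,0,0,-0.252,0,0.248,-0.072,-0.042,0,0,-0.252,0])

```text
t: 6.0
eef_pos: [437.9, 61.2, 268.1]
ee_rot: [[-0.137, 0.991, -0.001], [0.991, 0.137, -0.0], [0.0, -0.001, -1.0]]
wrist_force: [-0.2, 0.2, -0.2]
opening: 0.18
grip_force: 39.2
```

Emit:
carry_out(series=[0,0,0,-0.05,0,0,0,0,0,0,-0.13,0,0,0,0,0,0,-0.22,0,0,0,0,0,0,-0.31,0,0,0,0,0,0,-0.4,0,0,0,0,0,0,-0.49,0,0,0,0,0,0,-0.58,0,0,0,0,0,0,-0.67,0,0,0,0,0,0,-0.74,0,0,0,0,0,0,-0.78,0,0,0,0,0,0,-0.8,0,0,0,0,0,0,-0.8,0,0,0])

```text
t: 7.0
eef_pos: [437.0, 58.9, 266.4]
ee_rot: [[-0.133, 0.692, 0.71], [0.991, 0.093, 0.095], [-0.0, 0.716, -0.698]]
wrist_force: [-0.1, -0.2, 0.2]
opening: 0.183
grip_force: 39.3
```

```bash
cat >> h.py <<'E'
def lev(az):
    z=np.array([np.cos(az),np.sin(az),0]);y=np.array([0,0,1.]);return np.c_[np.cross(y,z),y,z]
E
python3 -c "
from h import *
goto([440,60,270],Rt=lev(.135))"
```

```text
t 7.0 pos [437.   58.9 266.4] q [ 0.13 -0.45 -0.83  0.4  -0.    1.57] open 0.183 grip 39.269952178001404 F [-0.1 -0.2  0.2]
shift [ 0.0007  0.0048 -0.0002] rot [-7.729e-01  2.000e-03 -5.000e-04]
```

```bash
python3 - <<'E'
from h import *
from scipy.optimize import least_squares
D=[(.241,.005,1.335,500,231.3),(.08,-.26,1.24,410.9,207.2),(.29,-.01,1.27,518.2,199.5),(.39,-.19,.99,519.5,82.6),(.28,.05,1.34,520.4,228.4),(-.45,-.83,.4,440.9,266.4)]
c,s=np.cos,np.sin;A=[];b=[]
for q2,q3,q4,r,z in D:
    p=q2-q3;f=p+q4
    A+=[[c(q2),s(q2),c(p),s(p),c(f),0],[-s(q2),c(q2),-s(p),c(p),-s(f),1]];b+=[r,z]
x,res,rk,sv=np.linalg.lstsq(np.array(A),np.array(b),rcond=1e-4);print(np.round(x),rk,np.round(np.array(A)@x-b,1))
def fk(q2,q3,f):
    p=q2-q3
    return np.array([[c(q2),s(q2),c(p),s(p),c(f),0],[-s(q2),c(q2),-s(p),c(p),-s(f),1]])@x
for r,z,f in[(441,266,.78),(516,132.5,0),(516,160,0),(540,250,0),(480,266,.4),(516,230,0),(516,230,.4)]:
    o=least_squares(lambda q:fk(*q,f)-[r,z],[.2,-.6]);q2,q3=o.x
    print(r,z,f,np.round([q2,q3,f-q2+q3],2),round(o.cost,2))
E
```

```text
[  9. 481. 386.  10. 394. 240.] 6 [ 0.9 -0.6  0.1 -1.4 -0.2  0.6  0.3  2.  -0.6 -0.6  0.  -0.1]
441 266 0.78 [-0.45 -0.83  0.4 ] 0.0
516 132.5 0 [ 1.47 -1.31 -2.78] 0.0
516 160 0 [ 1.39 -1.36 -2.75] 0.0
540 250 0 [ 0.74 -1.36 -2.09] 0.0
480 266 0.4 [-0.34 -1.17 -0.43] 0.0
516 230 0 [ 1.03 -1.44 -2.46] 0.0
516 230 0.4 [-0.09 -1.18 -0.68] 0.0
```

Radial levelling is out of the wrist's reach: the wrist-to-TCP length is about 390 mm. I'll yaw the tool sideways with joint 5 instead, wrist on the left, and measure the geometry on the way.

Emit:
carry_out(series=[0.005,0,0,0,-0.04,0,0,0.015,0,0,0,-0.12,0,0,0.025,0,0,0,-0.2,0,0,0.035,0,0,0,-0.28,0,0,0.045,0,0,0,-0.36,0,0,0.055,0,0,0,-0.44,0,0,0.065,0,0,0,-0.52,0,0,0.075,0,0,0,-0.6,0,0,0.085,0,0,0,-0.68,0,0,0.095,0,0,0,-0.76,0,0,0.1,0,0,0,-0.8,0,0,0.1,0,0,0,-0.8,0,0])

```text
t: 8.0
eef_pos: [426.4, 161.7, 266.4]
ee_rot: [[0.414, 0.693, 0.59], [0.757, 0.098, -0.646], [-0.505, 0.714, -0.484]]
wrist_force: [1.3, 0.1, -0.5]
opening: 0.188
grip_force: 39.2
```

```bash
cat > kin.py <<'E'
from h import *
from scipy.optimize import least_squares
from scipy.spatial.transform import Rotation as Q
X0=[9.,481,386,10,120,274,240]
def fk(q,x=X0):
    a,b,c_,d,l1,l2,z0=x;q1,q2,q3,q4,q5,q6=q;c,s=np.cos,np.sin;p=q2-q3;f=p+q4
    r=a*c(q2)+b*s(q2)+c_*c(p)+d*s(p)+l1*c(f);z=z0-a*s(q2)+b*c(q2)-c_*s(p)+d*c(p)-l1*s(f)
    # tool dir: R = Rz(q1) Ry(f) Rz(q5) then roll about tool axis
    R=Q.from_euler("ZYZ",[q1,f,q5]);dz=R.apply([1,0,0])
    return np.array([r*c(q1),r*s(q1),z])+l2*dz,dz,R
E
python3 - <<'E'
from kin import *
s=ctrl.observe();q=np.array(s["joint_pos"]);R=np.array(s["ee_rot"]);print(np.round(q,4),np.round(s["eef_pos"],1),s["t"],s["grip_force"])
print("dz meas",np.round(R[:,2],3),"model",np.round(fk(q)[1],3))
for sg in(1,-1):
    qq=q.copy();qq[4]*=sg
    Tm=np.array(s["eef_pos"])
    for l1 in (0,60,90,120,150,180):
        x=X0.copy();x[4]=l1;x[5]=394-l1;print(sg,l1,np.round(fk(qq,x)[0]-Tm,1))
E
```

```text
[ 0.9659  0.2879 -0.2876  1.3788 -1.0213  2.9683] [426.4 161.7 266.4] 8.0 39.18717920780182
dz meas [ 0.59  -0.646 -0.484] model [ 0.59  -0.646 -0.484]
1 0 [ 76.  -25.8  39.8]
1 60 [27.8 -5.5 13.2]
1 90 [ 3.7  4.6 -0.1]
1 120 [-20.4  14.7 -13.4]
1 150 [-44.5  24.9 -26.7]
1 180 [-68.6  35.  -40. ]
-1 0 [-476.8  356.3   39.8]
-1 60 [-440.8  318.4   13.2]
-1 90 [-4.228e+02  2.995e+02 -1.000e-01]
-1 120 [-404.8  280.5  -13.4]
-1 150 [-386.8  261.5  -26.7]
-1 180 [-368.8  242.6  -40. ]
```

```bash
sed -i 's/10,120,274,240/10,92,302,240/' kin.py; python3 - <<'E'
from kin import *
lo=np.array([-2.69,-1.02,-1.06,-1.96,-1.39]);hi=np.array([2.69,1.84,1.25,2.12,1.41])
L=np.array([512,191,134.]);rng=np.random.default_rng(0);sols=[]
def f(q):
    T,d,_=fk(np.r_[q,0]);return np.r_[(T+30*d-L)/1,d[2]*300]
for i in range(150):
    o=least_squares(f,rng.uniform(lo,hi),bounds=(lo,hi))
    T,d,R=fk(np.r_[o.x,0]);e=np.linalg.norm(T+30*d-L)
    if e<3 and abs(d[2])<.08: sols.append(np.r_[o.x,np.degrees(np.arcsin(d[2])),np.degrees(np.arctan2(d[1],d[0])),o.cost])
sols=np.array(sols);print(len(sols));print(np.unique(np.round(sols,2),axis=0)[:60])
s=ctrl.observe();q=np.array(s["joint_pos"]);print(np.round((fk(q)[2].as_matrix().T@np.array(s["ee_rot"])),3),q[5])
E
```

```text
141
[[-2.900e-01  9.600e-01 -9.200e-01 -1.870e+00  1.410e+00 -1.200e-01
   6.437e+01  2.100e-01]
 [-2.900e-01  9.600e-01 -9.200e-01 -1.860e+00  1.410e+00 -1.700e-01
   6.440e+01  4.000e-01]
 [-2.900e-01  9.600e-01 -9.200e-01 -1.860e+00  1.410e+00 -1.700e-01
   6.440e+01  4.100e-01]
 [-2.900e-01  9.600e-01 -9.200e-01 -1.860e+00  1.410e+00 -1.600e-01
   6.440e+01  3.500e-01]
 [-2.900e-01  9.600e-01 -9.200e-01 -1.860e+00  1.410e+00 -1.400e-01
   6.440e+01  2.800e-01]
 [-2.900e-01  9.700e-01 -9.200e-01 -1.890e+00  1.410e+00  0.000e+00
   6.435e+01  0.000e+00]
 [-2.900e-01  9.700e-01 -9.200e-01 -1.890e+00  1.410e+00 -0.000e+00
   6.436e+01  0.000e+00]
 [-2.900e-01  9.700e-01 -9.200e-01 -1.880e+00  1.410e+00 -7.000e-02
   6.440e+01  6.000e-02]
 [-2.900e-01  9.700e-01 -9.200e-01 -1.870e+00  1.410e+00 -9.000e-02
   6.438e+01  1.000e-01]
 [-2.900e-01  9.700e-01 -9.200e-01 -1.870e+00  1.410e+00 -9.000e-02
   6.439e+01  1.000e-01]
 [-2.900e-01  9.700e-01 -9.100e-01 -1.890e+00  1.410e+00 -0.000e+00
   6.438e+01  0.000e+00]
 [-2.900e-01  9.700e-01 -9.100e-01 -1.890e+00  1.410e+00 -0.000e+00
   6.
[... 3875 characters left out ...]
+00  1.340e+00  0.000e+00
   8.768e+01  0.000e+00]
 [-2.700e-01  9.900e-01 -9.700e-01 -1.960e+00  1.330e+00  0.000e+00
   6.071e+01  0.000e+00]
 [-2.700e-01  1.050e+00 -3.000e-02  2.060e+00  1.330e+00  0.000e+00
   8.805e+01  0.000e+00]
 [-2.700e-01  1.050e+00 -3.000e-02  2.060e+00  1.330e+00 -0.000e+00
   8.831e+01  0.000e+00]
 [-2.700e-01  1.050e+00 -2.000e-02  2.060e+00  1.330e+00  0.000e+00
   8.835e+01  0.000e+00]
 [-2.700e-01  1.060e+00 -2.000e-02  2.070e+00  1.320e+00 -0.000e+00
   8.856e+01  0.000e+00]
 [-2.700e-01  1.060e+00 -2.000e-02  2.070e+00  1.320e+00 -0.000e+00
   8.873e+01  0.000e+00]]
[[-0.    -0.     1.   ]
 [ 0.172 -0.985 -0.   ]
 [ 0.985  0.172 -0.   ]] 2.968300362725966
```

```bash
cat >> kin.py <<'E'
lo=np.array([-2.69,-1.02,-1.05,-1.95,-1.375]);hi=np.array([2.69,1.84,1.25,2.12,-.8])
def solve(L,q0):
    def f(q):
        T,d,_=fk(np.r_[q,0]);return np.r_[(T+30*d-L),d[2]*300,1e-2*(q-q0)]
    return least_squares(f,np.clip(q0,lo+.001,hi-.001),bounds=(lo,hi)).x
def toolR(q):
    c,s=np.cos(q[5]-2.9683),np.sin(q[5]-2.9683)
    return fk(q)[2].as_matrix()@np.array([[0,0,1],[.172,-.985,0],[.985,.172,0]])@np.array([[c,-s,0],[s,c,0],[0,0,1]])
E
python3 - <<'E'
from kin import *
q=np.array(ctrl.observe()["joint_pos"])
qf=solve([512,191,134],np.array([1,.97,-.93,-1.89,-1.37]));qp=solve([512,191,230],qf)
for n,x in(("pre",qp),("fin",qf)):
    T,d,R=fk(np.r_[x,0]);print(n,np.round(x,3),np.round(T),np.round(d,3))
A=np.r_[qp,1.2]
for k in range(0,11):
    w=q+(A-q)*k/10;T,d,_=fk(w);C=T-302*d
    e=w[1];p=w[1]-w[2];r=9*np.cos(e)+481*np.sin(e)+386*np.cos(p);z=240+481*np.cos(e)-386*np.sin(p)
    print(k,"TCP",np.round(T),"foot",np.round(T+76*d),"C",np.round(C),"wrist r,z",round(r),round(z))
im=eyes.get_image("top")
pts=[P(im,u,v) for u,v in((100,220),(100,270),(140,240),(150,240),(150,280),(130,215))];print(np.round(pts))
E
```

```text
pre [ 0.979  0.663 -1.05  -1.713 -1.285] [483. 200. 230.] [ 0.954 -0.301  0.   ]
fin [ 0.995  0.981 -0.939 -1.919 -1.375] [484. 202. 134.] [ 0.929 -0.37  -0.   ]
0 TCP [429. 167. 265.] foot [473. 118. 229.] C [250. 362. 412.] wrist r,z 469 491
1 TCP [454. 198. 217.] foot [505. 155. 179.] C [255. 370. 365.] wrist r,z 460 450
2 TCP [477. 226. 180.] foot [532. 188. 144.] C [258. 375. 324.] wrist r,z 447 412
3 TCP [496. 248. 155.] foot [556. 215. 121.] C [258. 377. 289.] wrist r,z 431 377
4 TCP [510. 263. 141.] foot [574. 235. 111.] C [257. 376. 261.] wrist r,z 411 345
5 TCP [519. 272. 138.] foot [586. 247. 113.] C [253. 371. 240.] wrist r,z 388 316
6 TCP [523. 273. 144.] foot [592. 250. 124.] C [246. 362. 226.] wrist r,z 363 292
7 TCP [521. 266. 158.] foot [592. 244. 143.] C [237. 349. 218.] wrist r,z 336 272
8 TCP [513. 251. 178.] foot [586. 230. 169.] C [225. 333. 216.] wrist r,z 307 256
9 TCP [501. 229. 203.] foot [573. 207. 198.] C [211. 314. 221.] wrist r,z 278 244
10 TCP [483. 200. 230.] foot [556. 177. 230.] C [195. 291. 230.] wrist r,z 248 237
[[526. 549.  90.]
 [404. 545.  87.]
 [478. 450.  88.]
 [475. 450.  30.]
 [371. 450.  23.]
 [539. 468. 105.]]
```

```bash
cat >> kin.py <<'E'
def rows(path,n=12):
    for i in range(0,len(path)-1,n):
        T0=fk(path[i])[0];R0=toolR(path[i]);o=[]
        for w in path[i+1:i+n+1]:
            T=fk(w)[0];rv=Q.from_matrix(R0.T@toolR(w)).as_rotvec()
            o+=list(np.round(R0.T@(T-T0)/1000,3))+list(np.round(rv,3))+[0]
        print(str([float(v)+0 for v in o]).replace("0.0,","0,"));print("end model",np.round(fk(path[min(i+n,len(path)-1)])[0]),np.round(path[min(i+n,len(path)-1)],2))
E
python3 - <<'E'
from kin import *
q=np.array(ctrl.observe()["joint_pos"])
A=np.array([.979,.663,-1.05,-1.713,-1.285,1.2])
path=[]
for k in range(37):
    u=k/36;w=q+(A-q)*u;w[1]-=.2*np.sin(np.pi*u);path.append(w)
print(min(fk(w)[0][2]+76*fk(w)[1][2] for w in path))
ang=[np.linalg.norm(Q.from_matrix(toolR(a).T@toolR(b)).as_rotvec()) for a,b in zip(path,path[1:])];print(max(ang))
rows(path)
E
```

```text
198.61588553774368
0.040040251991982745
[0.014, 0, 0.002, -0.015, 0.035, 0.012, 0, 0.027, 0.001, 0.004, -0.031, 0.069, 0.024, 0, 0.039, 0.004, 0.006, -0.049, 0.102, 0.036, 0, 0.051, 0.006, 0.006, -0.068, 0.133, 0.049, 0, 0.062, 0.01, 0.006, -0.088, 0.162, 0.061, 0, 0.073, 0.014, 0.006, -0.109, 0.19, 0.073, 0, 0.082, 0.018, 0.006, -0.132, 0.216, 0.085, 0, 0.091, 0.023, 0.005, -0.155, 0.24, 0.096, 0, 0.099, 0.027, 0.004, -0.178, 0.262, 0.108, 0, 0.106, 0.032, 0.002, -0.202, 0.281, 0.118, 0, 0.112, 0.037, 0.001, -0.226, 0.299, 0.128, 0, 0.118, 0.042, 0, -0.251, 0.315, 0.138, 0.0]
end model [506. 259. 236.] [ 0.97  0.24 -0.54  0.35 -1.11  2.38]
[0.005, 0.004, 0.001, -0.025, 0.015, 0.007, 0, 0.01, 0.007, 0.003, -0.049, 0.027, 0.012, 0, 0.014, 0.01, 0.004, -0.074, 0.038, 0.017, 0, 0.017, 0.013, 0.005, -0.098, 0.047, 0.02, 0, 0.02, 0.016, 0.005, -0.122, 0.054, 0.023, 0, 0.021, 0.017, 0.006, -0.145, 0.059, 0.024, 0, 0.022, 0.019, 0.007, -0.167, 0.063, 0.024, 0, 0.023, 0.02, 0.007, -0.189, 0.065, 0.023, 0, 0.022, 0.02, 0.008, -0.21, 0.066, 0.021, 0, 0.021, 0.02, 0.008, -0.231, 0.065, 0.018, 0, 0.02, 0.019, 0.009, -0.25, 0.062, 0.013, 0, 0.017, 0.017, 0.009, -0.269, 0.059, 0.008, 0.0]
end model [526. 274. 244.] [ 0.97  0.36 -0.8  -0.68 -1.2   1.79]
[-0.003, -0.002, 0, -0.017, -0.004, -0.007, 0, -0.007, -0.004, -0.001, -0.034, -0.008, -0.016, 0, -0.011, -0.007, -0.002, -0.049, -0.014, -0.025, 0, -0.016, -0.01, -0.003, -0.064, -0.02, -0.035, 0, -0.022, -0.013, -0.004, -0.077, -0.027, -0.046, 0, -0.028, -0.016, -0.006, -0.09, -0.035, -0.058, 0, -0.035, -0.02, -0.007, -0.102, -0.043, -0.07, 0, -0.042, -0.023, -0.009, -0.113, -0.052, -0.083, 0, -0.05, -0.027, -0.011, -0.123, -0.062, -0.096, 0, -0.058, -0.03, -0.014, -0.132, -0.072, -0.109, 0, -0.067, -0.033, -0.017, -0.14, -0.082, -0.123, 0, -0.077, -0.036, -0.019, -0.148, -0.092, -0.136, 0.0]
end model [483. 200. 230.] [ 0.98  0.66 -1.05 -1.71 -1.28  1.2 ]
```

Emit:
carry_out(series=[0.014,0,0.002,-0.015,0.035,0.012,0,0.027,0.001,0.004,-0.031,0.069,0.024,0,0.039,0.004,0.006,-0.049,0.102,0.036,0,0.051,0.006,0.006,-0.068,0.133,0.049,0,0.062,0.01,0.006,-0.088,0.162,0.061,0,0.073,0.014,0.006,-0.109,0.19,0.073,0,0.082,0.018,0.006,-0.132,0.216,0.085,0,0.091,0.023,0.005,-0.155,0.24,0.096,0,0.099,0.027,0.004,-0.178,0.262,0.108,0,0.106,0.032,0.002,-0.202,0.281,0.118,0,0.112,0.037,0.001,-0.226,0.299,0.128,0,0.118,0.042,0,-0.251,0.315,0.138,0])

```text
t: 9.05
eef_pos: [503.8, 251.5, 241.2]
ee_rot: [[0.267, 0.457, 0.848], [0.932, 0.1, -0.347], [-0.243, 0.884, -0.399]]
wrist_force: [-0.3, 0.4, -1.0]
opening: 0.185
grip_force: 39.2
```

```bash
python3 -c "
from h import *
goto([483,200,230],Rt=lev(-.3))"
```

```text
t 9.05 pos [503.8 251.5 241.2] q [ 0.97  0.21 -0.56  0.34 -1.11  2.37] open 0.185 grip 39.188350439071655 F [-0.3  0.4 -1. ]
shift [-0.0508 -0.0246  0.0047] rot [-0.4196  0.0317  0.2463]
```

Tracks the model as planned. Continuing.

Emit:
carry_out(series=[0.005,0.004,0.001,-0.025,0.015,0.007,0,0.01,0.007,0.003,-0.049,0.027,0.012,0,0.014,0.01,0.004,-0.074,0.038,0.017,0,0.017,0.013,0.005,-0.098,0.047,0.02,0,0.02,0.016,0.005,-0.122,0.054,0.023,0,0.021,0.017,0.006,-0.145,0.059,0.024,0,0.022,0.019,0.007,-0.167,0.063,0.024,0,0.023,0.02,0.007,-0.189,0.065,0.023,0,0.022,0.02,0.008,-0.21,0.066,0.021,0,0.021,0.02,0.008,-0.231,0.065,0.018,0,0.02,0.019,0.009,-0.25,0.062,0.013,0,0.017,0.017,0.009,-0.269,0.059,0.008,0])

```text
t: 10.05
eef_pos: [523.7, 265.6, 248.9]
ee_rot: [[0.218, 0.211, 0.953], [0.951, 0.174, -0.256], [-0.22, 0.962, -0.163]]
wrist_force: [0.3, 1.4, -0.3]
opening: 0.182
grip_force: 39.2
```

Emit:
carry_out(series=[-0.003,-0.002,0,-0.017,-0.004,-0.007,0,-0.007,-0.004,-0.001,-0.034,-0.008,-0.016,0,-0.011,-0.007,-0.002,-0.049,-0.014,-0.025,0,-0.016,-0.01,-0.003,-0.064,-0.02,-0.035,0,-0.022,-0.013,-0.004,-0.077,-0.027,-0.046,0,-0.028,-0.016,-0.006,-0.09,-0.035,-0.058,0,-0.035,-0.02,-0.007,-0.102,-0.043,-0.07,0,-0.042,-0.023,-0.009,-0.113,-0.052,-0.083,0,-0.05,-0.027,-0.011,-0.123,-0.062,-0.096,0,-0.058,-0.03,-0.014,-0.132,-0.072,-0.109,0,-0.067,-0.033,-0.017,-0.14,-0.082,-0.123,0,-0.077,-0.036,-0.019,-0.148,-0.092,-0.136,0])

```text
t: 11.05
eef_pos: [481.2, 191.0, 234.5]
ee_rot: [[0.287, 0.105, 0.952], [0.889, 0.341, -0.305], [-0.356, 0.934, 0.005]]
wrist_force: [-18.5, -16.2, -6.5]
opening: 0.185
grip_force: 39.2
```

```bash
python3 - <<'E'
from kin import *
goto([483,200,230],Rt=lev(-.305))
s=ctrl.observe();q=np.array(s["joint_pos"]);print(np.round(s["ee_rot"],3),fk(q)[0])
qf=solve([512,191,134],np.array([1,.97,-.93,-1.89,-1.37]))
A=np.r_[qf,q[5]]
rows([q+(A-q)*k/10 for k in range(11)])
im=eyes.get_image('scene');cv2.imwrite('pics/s3.png',im['pixels'])
E
```

```text
t 11.05 pos [481.2 191.  234.5] q [ 0.98  0.71 -1.09 -1.82 -1.29  1.19] open 0.185 grip 39.21302855014801 F [-18.5 -16.2  -6.5]
shift [ 0.0101 -0.0009 -0.001 ] rot [0.0036 0.006  0.3644]
[[ 0.287  0.105  0.952]
 [ 0.889  0.341 -0.305]
 [-0.356  0.934  0.005]] [475.54226877 185.23106449 223.13796544]
[0.006, -0.007, 0.001, 0.003, -0.006, -0.002, 0, 0.011, -0.013, 0.001, 0.006, -0.013, -0.003, 0, 0.016, -0.02, 0.002, 0.009, -0.019, -0.005, 0, 0.022, -0.028, 0.002, 0.012, -0.025, -0.006, 0, 0.027, -0.035, 0.003, 0.015, -0.031, -0.008, 0, 0.032, -0.043, 0.003, 0.018, -0.038, -0.009, 0, 0.036, -0.051, 0.003, 0.021, -0.044, -0.011, 0, 0.041, -0.059, 0.003, 0.024, -0.05, -0.013, 0, 0.045, -0.068, 0.003, 0.027, -0.057, -0.014, 0, 0.049, -0.077, 0.003, 0.029, -0.063, -0.016, 0.0]
end model [484. 202. 134.] [ 1.    0.98 -0.94 -1.92 -1.37  1.19]
```

View pics/s3.png

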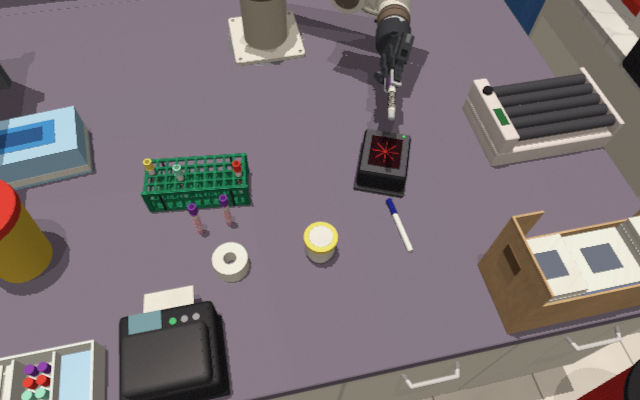

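The tube is level and held at (390,100) px, short of the scanner, with everything else unmoved. Joint 3 is near its limit, so I'm moving down and out along the plan.

Emit:
carry_out(series=[0.006,-0.007,0.001,0.003,-0.006,-0.002,0,0.011,-0.013,0.001,0.006,-0.013,-0.003,0,0.016,-0.02,0.002,0.009,-0.019,-0.005,0,0.022,-0.028,0.002,0.012,-0.025,-0.006,0,0.027,-0.035,0.003,0.015,-0.031,-0.008,0,0.027,-0.035,0.003,0.015,-0.031,-0.008,0])

```text
t: 11.6
eef_pos: [488.5, 204.3, 189.5]
ee_rot: [[0.311, 0.123, 0.942], [0.877, 0.345, -0.335], [-0.366, 0.931, -0.0]]
wrist_force: [-0.5, 0.4, -0.4]
opening: 0.188
grip_force: 39.2
```

```bash
cat > fit.py <<'E'
from kin import *
import kin
s=ctrl.observe()
D=[([1.105,.241,.005,1.335,0,1.571],[224.6,446.7,231.3]),([.9659,.2879,-.2876,1.3788,-1.0213,2.97],[426.4,161.7,266.4]),
([-.38,.39,-.19,.99,0,1.3],[481.5,-195,82.6]),([.13,-.45,-.83,.4,0,1.57],[437,58.9,266.4]),([.97,.21,-.56,.34,-1.11,2.37],[503.8,251.5,241.2]),
([.98,.71,-1.09,-1.82,-1.29,1.19],[481.2,191,234.5]),(list(s["joint_pos"]),s["eef_pos"])]
o=least_squares(lambda x:np.ravel([fk(q,x)[0]-np.array(p) for q,p in D]),kin.X0)
print(np.round(o.x,1),np.round(o.fun.reshape(-1,3)[[0,1,-2,-1]],1))
q=np.array(s["joint_pos"]);print("F",s["wrist_force"],"t",s["t"],np.round(q,3),np.round(s["eef_pos"],1),np.round(np.array(s["ee_rot"])[:,2],3))
kin.X0[:]=list(o.x)
for L5 in(-1.375,-1.40):
    kin.lo[4]=L5
    for z in(134,):
        qf=solve([512,191,z],np.array([1,.97,-.93,-1.89,-1.37]));T,d,_=fk(np.r_[qf,0])
        print(np.round(qf,3),np.round(T+30*d,1),np.round(d,3))
A=np.r_[qf,q[5]];rows([q+(A-q)*k/10 for k in range(11)])
E
python3 fit.py
```

```text
[  4.1 489.7 387.8   7.8 100.3 303.9 242.2] [[-0.2 -0.2 -1.8]
 [ 0.4 -0.  -0.5]
 [-1.3  0.4  0.6]
 [ 0.1 -0.4 -0.6]]
F [-0.49765527  0.36609471 -0.39820096] t 11.6 [ 0.986  0.849 -1.014 -1.861 -1.327  1.197] [488.5 204.3 189.5] [ 0.942 -0.335 -0.   ]
[ 0.999  1.013 -0.961 -1.95  -1.375] [512.3 191.1 134.1] [ 0.93  -0.367 -0.005]
[ 1.003  1.014 -0.942 -1.95  -1.4  ] [512.1 191.  134. ] [ 0.922 -0.387 -0.001]
[0.002, -0.005, 0, 0.002, -0.005, -0.001, 0, 0.004, -0.01, 0, 0.004, -0.01, -0.001, 0, 0.006, -0.015, -0.001, 0.006, -0.015, -0.002, 0, 0.008, -0.02, -0.001, 0.009, -0.021, -0.002, 0, 0.01, -0.025, -0.001, 0.011, -0.026, -0.003, 0, 0.011, -0.03, -0.002, 0.013, -0.031, -0.003, 0, 0.013, -0.036, -0.002, 0.015, -0.036, -0.004, 0, 0.015, -0.041, -0.003, 0.017, -0.041, -0.004, 0, 0.016, -0.046, -0.003, 0.019, -0.046, -0.005, 0, 0.018, -0.052, -0.004, 0.021, -0.051, -0.005, 0.0]
end model [484. 203. 134.] [ 1.    1.01 -0.94 -1.95 -1.4   1.2 ]
```

The force has gone and the refit is within 1 mm. Descending to the scan pose.

Emit:
carry_out(series=[0.002,-0.005,0,0.002,-0.005,-0.001,0,0.004,-0.01,0,0.004,-0.01,-0.001,0,0.006,-0.015,-0.001,0.006,-0.015,-0.002,0,0.008,-0.02,-0.001,0.009,-0.021,-0.002,0,0.01,-0.025,-0.001,0.011,-0.026,-0.003,0,0.011,-0.03,-0.002,0.013,-0.031,-0.003,0,0.013,-0.036,-0.002,0.015,-0.036,-0.004,0,0.015,-0.041,-0.003,0.017,-0.041,-0.004,0,0.016,-0.046,-0.003,0.019,-0.046,-0.005,0,0.018,-0.052,-0.004,0.021,-0.051,-0.005,0,0.018,-0.052,-0.004,0.021,-0.051,-0.005,0,0.018,-0.052,-0.004,0.021,-0.051,-0.005,0])

```text
t: 12.6
eef_pos: [483.4, 203.2, 134.5]
ee_rot: [[0.358, 0.144, 0.923], [0.857, 0.342, -0.386], [-0.371, 0.928, -0.001]]
wrist_force: [0.5, -0.9, -0.6]
opening: 0.18
grip_force: 39.2
```

```bash
python3 - <<'E'
from h import *
s=ctrl.observe();d=np.array(s["ee_rot"])[:,2];T=np.array(s["eef_pos"])
print("label",np.round(T+30*d,1),"dir",np.round(d,3),"foot",np.round(T+76*d,1),"q",np.round(s["joint_pos"],3),"F",np.round(s["wrist_force"],1),s["t"])
a=[]
for n,(y0,y1,x0,x1) in(("scene",(60,200,310,450)),("top",(170,270,200,300))):
    im=eyes.get_image(n);c=im["pixels"][y0:y1,x0:x1];a.append(cv2.resize(c,(390,390),interpolation=cv2.INTER_CUBIC))
    f=200/np.tan(np.radians(im["vertical_fov"])/2)
    for k,m in(("label",30),("foot",76)):
        X=np.array(im["R"])@(T+m*d)+im["t"];u,v=f*X[0]/X[2]+im["cx"],f*X[1]/X[2]+im["cy"]
        print(n,k,"crop px",round((u-x0)*390/(x1-x0)),round((v-y0)*390/(y1-y0)))
cv2.imwrite("pics/s4.png",np.hstack(a))
E
```

```text
label [511.1 191.6 134.5] dir [ 0.923 -0.386 -0.001] foot [553.6 173.9 134.4] q [ 1.005  1.016 -0.945 -1.955 -1.401  1.197] F [ 0.5 -0.9 -0.6] 12.6
scene label crop px 221 203
scene foot crop px 215 250
top label crop px 161 223
top foot crop px 191 153
```

View pics/s4.png

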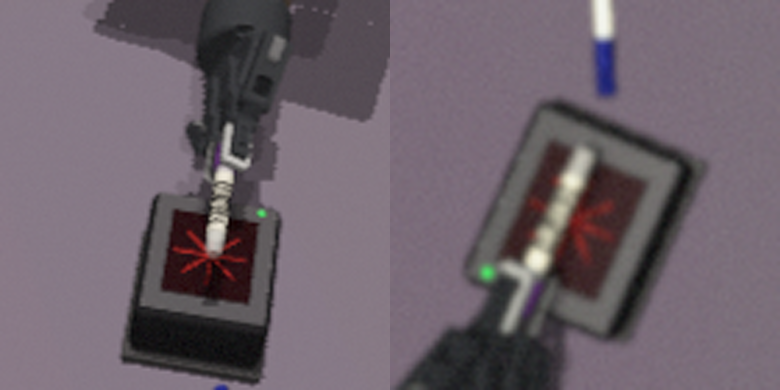

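The tube lies level over the star. Its foot is within about 2 px of the predicted place in both views, the label's middle is about 1 mm from the glass centre and 62 mm above it, and nothing else has moved.

```bash
python3 -c "
from rig import finish_job
print(finish_job())"
```

```text
the job is handed in; nothing more can be done
None
```

I handed the job in with the purple tube held level and still, the middle of its label about 1 mm from the scanner's glass centre and about 62 mm above it; it took about 13 s, the scanner was never touched, and nothing else appeared disturbed in the pictures.

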